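# Swing the vial nest home and press in the stoppers

## Robot

A 6-joint arm with a two-finger parallel gripper is mounted at the origin on the work surface; the furniture and walls round the work are solid. World frame = base frame: x ahead of the robot, y to its left, z up, the work surface at z = 0. Lengths are in m, angles in rad, forces in N, time in s.
With the tool pointing down it reaches from about 0.25 to 0.725 m from the base axis. Payload 4 kg.
Tool frame: the origin (TCP) lies midway between the tips of the shut fingers; the grasp point (between the pads) lies bot.pinch_z behind it (bot.pinch_z is the distance from the TCP to the grasp point, in m); z points along the fingers, y is the line along which they close (so a half turn about z gives the same grasp; the last joint's range is limited). The gripper opens to 85 mm and grips with 20 to 120 N. Pads are 22 mm wide; open, the fingers measure 114 mm over their backs; the gripper's body (76 mm by 85 mm) begins 54 mm behind the grasp point. The pads swing forward as they close: fully open they stand 13 mm farther back than shut.
Start: joints at [-1.167, 0.241, 0.005, 1.335, 0, 1.571], TCP at [0.196, -0.46, 0.21] pointing down, gripper open.
Joint ranges: [-2.72, 2.72], [-1.05, 1.87], [-1.09, 1.28], [-1.99, 2.15], [-1.42, 1.44], [-3.14, 3.14]. Speed limits (rad/s): [2.79, 2.79, 3.14, 3.14, 3.14, 3.14].

## Interface

Orientations are given as a unit quaternion [x, y, z, w].
In Python, from workcell import bot, imaging, readout gives the robot as it stands (bot), with the cameras (imaging) and the readings (readout).
- The arm moves only by the tool advance, called after "Request:" as name(argument=value, ...) on one line, values as JSON. Schema: {"type":"object","properties":{"segments":{"type":"array","items":{"type":"number"},"minItems":7,"maxItems":70},"only":{"type":"string"},"quiet":{"type":"boolean"},"lines":{"type":"string"}},"required":["segments"],"additionalProperties":false}. segments is one flat list of numbers that holds 1 to 10 rows one after another, with no inner brackets; each row has 7 numbers: a rotation vector rx, ry, rz in shares of 4 rad (1.0 is 4 rad), then dx, dy, dz in parts of the range, where 1.0 means 75 cm, then the finger opening in m; each row is the pose to reach, as a shift and turn from the pose commanded when the call began, along the tool's axes at that moment; what a row does not reach only later rows make up. A row lasts 1/8 s, in which the tool goes at most 0.0625 m and 0.188 rad, less where a joint would pass 70% of its speed; a pose out of reach is approached as far as the arm can. The fingers move at their own pace and stop on an object; the grip force is fixed at half the most. Time passes only in rows, so rows that do not move let the fingers close. The tool returns the time, the measured TCP pose, the force, the opening and the grip force at its end. only (a regular expression) keeps the lines of the reply that match it, lines (a string "A,B") keeps lines A to B, and quiet returns only ok. No shift or turn number may pass 1 either way. Input that does not fit is refused with a message, and nothing moves.
- readout.get_obs(): the state, without advancing time (a new reading comes with each control period).
- imaging.camera(name): name is "side" or "top"; returns the picture (400x640x3 uint8, red, green, blue); there is no depth.
- imaging.calibration(name): a dict with "mtx" (3x3 intrinsics, pixels), "k1" (the pictures are not rectified: a ray, as slopes to the right and down, at radius r is drawn at 1 + k1 r^2 times it, then the intrinsics apply), "R" (3x3) and "t" (3): a world point X has camera coordinates R X + t. Camera axes: x right, y down, z forward; pixel columns grow to the right and rows downward; lengths in m; the calibration is good to about 2 mm. A picture is of the moment at which its call begins. calibration takes no time and is no camera call.
- bot.job_done(): hands the job in; it is judged then, once.
The state is a dict: "clock": time; "joint_pos": joint angles; "joint_vel": joint speeds; "tau": joint torques, N m; "eef_pos": TCP position; "tool_rot": TCP orientation; "ft_force": force on the tool from outside, world axes, zero at the start; "ft_torque": the same for the moment, N m; "grip_width": finger opening in m; "grasp_force": force on a finger pad.
Only numpy, scipy, OpenCV 4.12 (cv2) and the standard library are available. Lean on these libraries where they do the work, as an engineer would, in place of code of your own. Each camera call takes 0.05 s, during which the arm holds its last target. There are 200 camera calls.

## Task

Seat the stoppers of the filled vials in the small stoppering press: push the swung-out vial nest near its free corner so that it pivots on its pin fully home against its stop, then lower the loose presser plate, kept level, over the two guide posts and press on it until all the stoppers are fully in and the plate sits on the post shoulders. Then swing the keeper fully closed over the plate, and let go. The vials are glass, so press firmly but do not drop or hammer the plate, and leave the jar, the two finished vials and the tweezers where they are.

Things in the scene. Friction and masses are not known exactly. Their poses are not given: they have to be found in the camera images.
- press: stoppering press, fixed on the table: grey base plate 124 x 150 x 12 mm with two guide posts, a swinging nest and a keeper. Origin: table height, under the middle of the vials' nest when home (the base's middle is at [2, -12] mm). z up, +x to the two guide posts, +y to the nest's pivot pin, -y to the keeper; its yaw varies.
- nest_pivot (a point): middle of the nest's pivot pin, at the height of the nest's top face; in the press frame it is at [19, 43, 38] mm. A bolt head on it stands 8 mm above the nest.
- nest_corner (a point): free corner of the nest, on its top face. Nest: white plastic block 54 x 100 mm, z 14 to 38 mm, holding six glass vials (18 mm) with proud rubber stoppers, top at z 62 mm. Home, this corner is at [-27, -48] mm in the press frame; the long front face to push on runs from it 100 mm to +y along x = -27 mm, facing -x, and turns with the nest.
- nest (a joint): swing of the nest about its pivot pin (rad): 0 = home, against the stop dowel, its front face square to the press; grows as the free corner swings out towards the press's -x side (clockwise seen from above), up to 1.5. It is stiff enough to stay where it is left; a push of 1 to 2 N near the free corner moves it.
- stopper_0 (a joint): how far stopper 0 has been pushed into its vial (m): 0 = standing proud, 0.005 = fully seated, stop. Takes about 1.6 N and stays where it is left. In the nest at [-12, -28] mm of the press frame when home. Flange 15 mm across, 3 mm thick, top at z = 62 mm proud, 57 mm seated.
- stopper_1 (a joint): how far stopper 1 has been pushed into its vial (m): 0 = standing proud, 0.005 = fully seated, stop. Takes about 1.6 N and stays where it is left. In the nest at [-12, -4] mm of the press frame when home. Flange 15 mm across, 3 mm thick, top at z = 62 mm proud, 57 mm seated.
- stopper_2 (a joint): how far stopper 2 has been pushed into its vial (m): 0 = standing proud, 0.005 = fully seated, stop. Takes about 1.6 N and stays where it is left. In the nest at [-12, 20] mm of the press frame when home. Flange 15 mm across, 3 mm thick, top at z = 62 mm proud, 57 mm seated.
- stopper_3 (a joint): how far stopper 3 has been pushed into its vial (m): 0 = standing proud, 0.005 = fully seated, stop. Takes about 1.6 N and stays where it is left. In the nest at [12, -28] mm of the press frame when home. Flange 15 mm across, 3 mm thick, top at z = 62 mm proud, 57 mm seated.
- stopper_4 (a joint): how far stopper 4 has been pushed into its vial (m): 0 = standing proud, 0.005 = fully seated, stop. Takes about 1.6 N and stays where it is left. In the nest at [12, -4] mm of the press frame when home. Flange 15 mm across, 3 mm thick, top at z = 62 mm proud, 57 mm seated.
- stopper_5 (a joint): how far stopper 5 has been pushed into its vial (m): 0 = standing proud, 0.005 = fully seated, stop. Takes about 1.6 N and stays where it is left. In the nest at [12, 20] mm of the press frame when home. Flange 15 mm across, 3 mm thick, top at z = 62 mm proud, 57 mm seated.
- plate: loose presser plate, 0.3 kg, flat on the table, pad down. Aluminium 52 (x) x 96 (y) mm, z 6 to 14 mm over its origin, two ears with holes reaching to x = 60 mm, pad 6 mm thick below, black grip 14 (x) x 36 (y) mm on top, z 14 to 44 mm. Origin: middle of the pad's underside, under the grip. Mounted: axes as the press's, origin over the press's, 62 mm high on proud stoppers, 57 mm pressed home.
- hole_left (a point): middle of the lower mouth of the 12 mm hole in the plate's +y ear, at [44, 36, 6] mm from the plate's origin. The plate's weight alone does not seat the stoppers: about 8 N more on the grip does.
- hole_right (a point): the same in the ear on the plate's -y side, at [44, -36, 6] mm from the plate's origin
- post_left (a point): tip of the guide post on the press's +y side, at [44, 36, 92] mm in the press frame: 10 mm steel pin, tapered over its top 8 mm, with an 18 mm shoulder below z = 63 mm on which the plate's ear comes to rest
- post_right (a point): tip of the guide post on the -y side, at [44, -36, 92] mm in the press frame, the same
- keeper_pivot (a point): axis of the keeper on its pillar, at the underside of its arm (z 72.5 mm), at [-12, -64] mm in the press frame. The keeper is a steel arm 14 mm wide, 7 mm thick, reaching 37 mm from the axis; it passes 1.5 mm over the top of a fully pressed plate but runs into the edge of one that is not.
- keeper_knob (a point): top (z 95 mm) of the black upright knob, 11 mm across and 15 mm high, that stands on the keeper's arm 30 mm from its pivot axis
- keeper (a joint): swing of the keeper (rad): 0 = closed, stop, arm pointing to the press's +y over the plate; grows as it swings open clockwise seen from above, by way of the press's +x direction (1.57) and outwards, up to 2.6. Stays where it is left; a push of 1 to 2 N on its knob turns it.
- cap_jar: bystander: small glass jar of caps, 63 mm across, 60 mm high, origin under its middle
- vial_a: bystander: finished vial, 19 mm across, 38 mm high, origin under its middle
- vial_b: bystander: another finished vial, the same size
- tweezers: bystander: tweezers, 123 mm long along y, 9 mm high, origin under the middle

How it is judged:
On the way, in this order (a step that is already met when the one before it is completed fails the run):
1. the nest is pushed home on its pivot, the stoppers still standing proud (value of joint nest below 0.04 rad and value of joint each of stopper_0, stopper_1, stopper_2, stopper_3, stopper_4, stopper_5 below 0.003 m), for 0.2 s.
2. the plate is level with both holes over the guide posts and started down them (value of joint nest below 0.04 rad and horizontal distance between hole_left and post_left below 0.0035 m and horizontal distance between hole_right and post_right below 0.0035 m and z of plate in the frame of press below 0.084 m and angle between plate's own z axis and vertical below 0.12 rad).
3. the plate is pressed down and all six stoppers are seated (value of joint nest below 0.04 rad and horizontal distance between hole_left and post_left below 0.0035 m and horizontal distance between hole_right and post_right below 0.0035 m and z of plate in the frame of press below 0.0586 m and angle between plate's own z axis and vertical below 0.05 rad and value of joint each of stopper_0, stopper_1, stopper_2, stopper_3, stopper_4, stopper_5 above 0.004 m), for 0.2 s.
4. the keeper is swung closed over the plate (value of joint keeper below 0.15 rad), for 0.2 s.
At the end, for the whole second after the job is handed in: Nest home (within 0.04 rad), plate level (0.05 rad) on both posts and fully down (within 1.6 mm), at rest, all six stoppers in by more than 4 of 5 mm, keeper closed (within 0.15 rad) over the plate, bystanders standing where they were (20 mm) (all of step 3 and value of joint keeper below 0.15 rad and linear speed of plate below 0.02 m/s and angle between each of cap_jar, vial_a, vial_b, tweezers's own z axis and vertical below 0.2 rad); the robot touches nothing.
It fails at once if a bystander is shifted by more than 20 mm (distance of any of cap_jar, vial_a, vial_b, tweezers from where it was at the start of the episode above 0.02 m).
It fails at once if the plate is hammered onto the vials (more than 60 N) or dropped down the posts (faster than 0.3 m/s) (contact force between plate and nest above 60 N or (horizontal distance between hole_left and post_left below 0.0035 m and horizontal distance between hole_right and post_right below 0.0035 m and z of plate in the frame of press below 0.084 m and linear speed of plate above 0.3 m/s)).
It fails at once if the plate is tipped by more than 0.4 rad (angle between plate's own z axis and vertical above 0.4 rad).
It also fails if it takes over 67 s, if anything falls off the work surface, if the arm or the gripper's body presses on something with over 40 N, if the wrist force passes 120 N, or if a joint passes its speed limit or range.

## Working session

There is one attempt and no reset: what is moved stays moved. The work goes in short steps, Python scripts to look and compute and a tool call to move; the robot and the scene stay as the last step left them, time stands still between calls to the robot, and variables do not carry over. Pictures are saved under pics/ and viewed, at most 10 in all, crops included, and the job is handed in when it is done.

```bash
ls; mkdir -p pics
```

Run:
```python
from workcell import bot, imaging, readout
import cv2
for n in("side","top"):
    cv2.imwrite(f"pics/{n}0.png",cv2.cvtColor(imaging.camera(n),cv2.COLOR_RGB2BGR))
    print(n,imaging.calibration(n))
print(bot.pinch_z,readout.get_obs())
```

```text
pics
workcell.py
side {'mtx': array([[391.78803723,   0.        , 319.21745583],
       [  0.        , 391.78803723, 199.7693544 ],
       [  0.        ,   0.        ,   1.        ]]), 'k1': 0.025071601699416707, 'R': array([[-0.99696507, -0.07733878,  0.00890796],
       [-0.05252889,  0.58382653, -0.81017733],
       [ 0.05745742, -0.80818643, -0.58611718]]), 't': array([ 0.50744236, -0.08376111,  1.10738459])}
top {'mtx': array([[489.06008587,   0.        , 322.85460783],
       [  0.        , 489.06008587, 199.98509245],
       [  0.        ,   0.        ,   1.        ]]), 'k1': -0.13303172424861845, 'R': array([[ 0.03797706, -0.99927139, -0.00379815],
       [-0.97657838, -0.03630853, -0.21207631],
       [ 0.21178388,  0.01176323, -0.97724573]]), 't': array([0.28690621, 0.50923973, 1.13793292])}
0.0187 {'clock': 0.1, 'joint_pos': array([-1.16702241e+00,  2.41329933e-01,  3.89326725e-03,  1.33519651e+00,
        2.80778502e-05,  1.57083110e+00]), 'joint_vel': array([ 0.00072392, -0.00039792,  0.00197154, -0.00081375, -0.00178858,
        0.00211222]), 'tau': array([-1.77532570e-05, -3.73138082e+01,  2.53009737e+01,  1.08779641e-02,
       -7.80942355e-05, -1.13442960e-05]), 'eef_pos': array([ 0.19622336, -0.45924856,  0.20871896]), 'tool_rot': array([ 9.79693027e-01,  2.00501193e-01, -1.70423143e-04, -9.02584817e-04]), 'ft_force': array([-0.16345784,  0.42098594, -0.54726724]), 'ft_torque': array([0.01944012, 0.02494393, 0.04290506]), 'grasp_force': 0.0, 'grip_width': 0.08560870018472318}
```

View pics/side0.png

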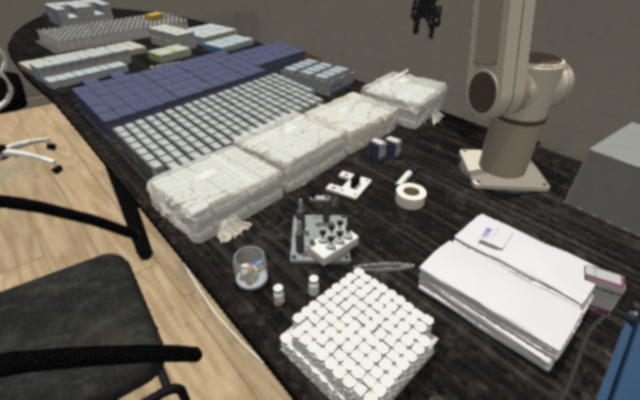

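View pics/top0.png

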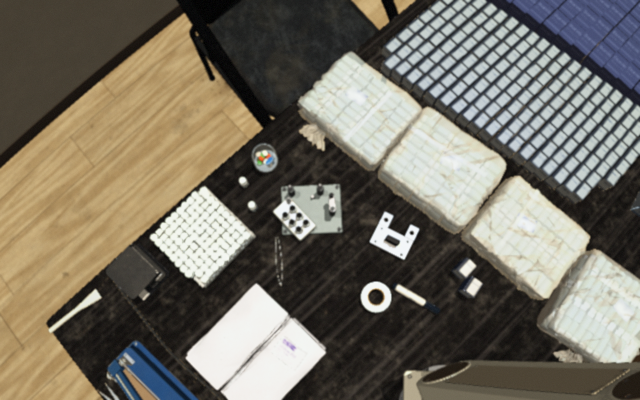

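The side picture shows the press at about (322,238) and the plate at (350,185). In the top picture the press is at (312,210), the plate at (396,235), the jar at (264,157), the vials at (243,182) and (252,205), and the tweezers at (279,260). I'll enlarge both.

Run:
```python
import cv2,numpy as np
a=cv2.imread("pics/top0.png")[165:275,265:425]; a=cv2.resize(a,None,fx=5,fy=5,interpolation=cv2.INTER_CUBIC)
cv2.imwrite("pics/topc.png",a)
b=cv2.imread("pics/side0.png")[160:272,280:400]; cv2.imwrite("pics/sidec.png",cv2.resize(b,None,fx=5,fy=5,interpolation=cv2.INTER_CUBIC))
```

```text
(no output)
```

View pics/topc.png

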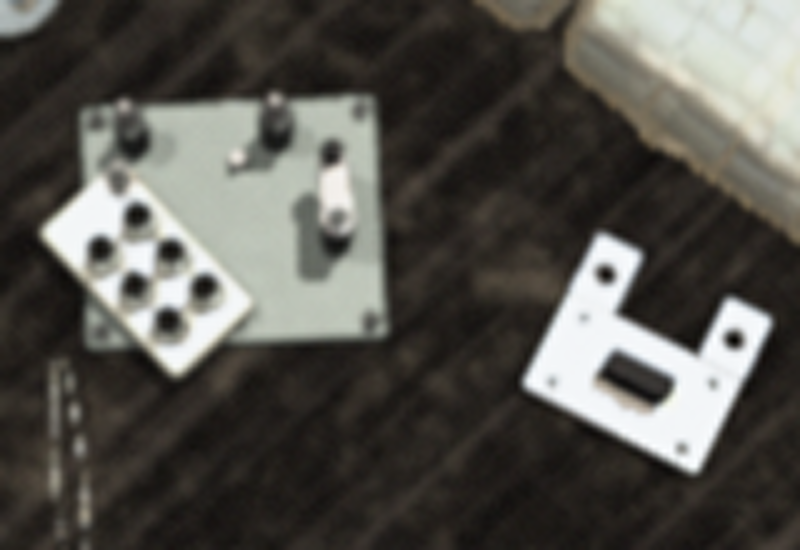

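View pics/sidec.png

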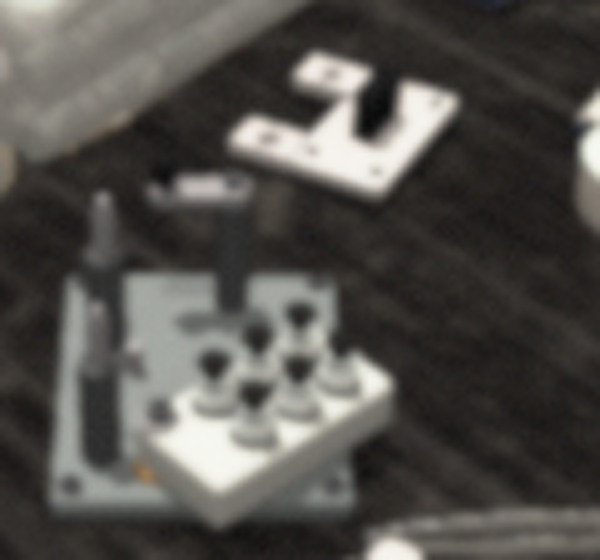

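Create h.py:
```python
from workcell import bot, imaging, readout
import numpy as np, cv2
from scipy.optimize import least_squares
from scipy.spatial.transform import Rotation as Ro
def proj(n,X):
    c=imaging.calibration(n); X=np.asarray(X)@c["R"].T+c["t"]; s=X[:,:2]/X[:,2:]
    s=s*(1+c["k1"]*(s**2).sum(1,keepdims=True))
    return s*c["mtx"][0,0]+c["mtx"][:2,2]
off={"top":(265,165),"side":(280,160)}
def uc(n,p,o=None,f=5): return (np.asarray(p,float)+.5)/f-.5+np.array(o or off[n])
def place(q,P):  # q x,y,yaw,z
    return np.asarray(P)@Ro.from_rotvec([0,0,q[2]]).as_matrix().T+[q[0],q[1],q[3]]
def swing(P,c,a): # clockwise a about c
    P=np.array(P,float); P[:,:2]=(P[:,:2]-c)@Ro.from_rotvec([0,0,-a]).as_matrix()[:2,:2].T+c; return P
def tool(world_d):  # world shift into tool axes now
    return Ro.from_quat(readout.get_obs()["tool_rot"]).inv().apply(world_d)
```

Run:
```python
from h import *
st=np.array([[-12,-28,62],[-12,-4,62],[-12,20,62],[12,-28,62],[12,-4,62],[12,20,62]])
press={"top":[((64,63,12),(82,106)),((64,-87,12),(375,97)),((-60,-87,12),(386,335)),((-60,63,12),(90,347)),((44,36,92),(124,102)),((44,-36,92),(273,95))],
"side":[((64,-87,12),(68,272)),((64,63,12),(52,503)),((-60,63,12),(352,500)),((44,36,92),(98,302)),((44,-36,92),(103,193))]}
nest={"top":[((19,43,46),(118,176))]+list(zip(st,[(170,320),(134,283),(100,247),(205,285),(170,248),(137,213)]))+[((-27,-48,38),(177,378)),((27,-48,38),(255,300)),((-27,52,38),(40,232))],
"side":list(zip(st,[(340,345),(297,362),(254,393),(300,308),(258,333),(214,360)]))+[((-27,-48,38),(393,385))]}
nest["side"]=nest["side"][-1:]+[((19,43,46),(160,405))]
keep={"top":[((-12,-34,95),(331,147))],"side":[((-12,-34,95),(158,180))]}
plate={"top":[((44,36,14),(605,273)),((44,-36,14),(733,339)),((-26,48,14),(523,383)),((-26,-48,14),(697,474)),((60,None,14),(0,0))][:4],
"side":[((44,36,14),(268,137)),((44,-36,14),(332,75)),((-26,48,14),(378,195)),((-26,-48,14),(460,100))]}
def res(D,f):
    return np.concatenate([proj(n,f(np.array([d[0] for d in D[n]],float)/1e3))-uc(n,[d[1] for d in D[n]]) for n in D])
fp=lambda q:np.concatenate([res(press,lambda P:place(q,P)).ravel(),
  res(nest,lambda P:place(q,swing(P,np.array([.019,.043]),q[4]))).ravel(),
  res(keep,lambda P:place(q,swing(P,np.array([-.012,-.064]),q[5]))).ravel()])
s=least_squares(fp,[.45,.3,0,0,.6,1.5],loss="soft_l1"); print("press",s.x.round(4)); print(fp(s.x).reshape(-1,2).round(1).tolist())
g=lambda q:res(plate,lambda P:place(q,P)).ravel()
t=least_squares(g,[.4,.1,-.4,0],loss="soft_l1"); print("plate",t.x.round(4)); print(g(t.x).reshape(-1,2).round(1).tolist())
q=s.x
w=lambda P:place(q,np.array(P)/1e3).round(4)
print("posts",w([[44,36,92],[44,-36,92]]),"corner",place(q,swing(np.array([[-27,-48,38],[-27,-38,38]])/1e3,np.array([.019,.043]),q[4])), "knob",place(q,swing(np.array([[-12,-34,95]])/1e3,np.array([-.012,-.064]),q[5])))
for k,p in dict(jar=(264,157),va=(243,182),vb=(252,205),tw=(279,260),tape=(375,296),bag=(470,230)).items():
    r=least_squares(lambda v:(proj("top",[[v[0],v[1],.03]])-p).ravel(),[.4,.3]); print(k,r.x.round(3))
np.save("press.npy",q);np.save("plate.npy",t.x)
```

```text
press [ 4.8100e-01  3.4680e-01  8.2400e-02 -1.4000e-03  8.5580e-01  1.4421e+00]
[[-0.2, 0.5], [-0.0, -0.3], [0.3, 0.1], [-0.4, 0.4], [0.0, 0.9], [0.4, 0.9], [-1.0, 0.1], [-1.5, -0.6], [-0.6, 0.1], [-1.3, 0.6], [-0.9, 1.0], [0.0, 0.5], [-0.3, -0.1], [0.1, 0.2], [0.1, 0.3], [-0.0, 0.2], [0.2, 0.4], [0.0, 0.4], [-0.1, -0.1], [0.4, 0.5], [-0.3, -0.0], [-0.1, -1.1], [-0.9, -0.1], [-0.5, 0.5], [0.6, -4.0]]
plate [ 0.4078  0.133  -0.4501 -0.0023]
[[0.2, 0.4], [0.2, 0.4], [-0.2, 0.6], [-0.6, 0.4], [-0.6, 0.3], [-0.6, -0.1], [-0.1, -0.9], [-0.6, 0.1]]
posts [[0.5219 0.3863 0.0906]
 [0.5278 0.3146 0.0906]] corner [[0.39992062 0.35826333 0.03660879]
 [0.40690607 0.36541899 0.03660879]] knob [[0.50365448 0.28834413 0.09360879]]
jar [0.61 0.46]
va [0.542 0.509]
vb [0.484 0.482]
tw [0.35  0.407]
tape [0.272 0.172]
bag [ 0.441 -0.063]
```

Add to h.py:
```python
Q=np.load("press.npy"); PL=np.load("plate.npy")
def heading():
    y=Ro.from_quat(readout.get_obs()["tool_rot"]).as_matrix()[:,1]; return np.arctan2(y[1],y[0])
def row(pos,head):
    "tool-axes row to put TCP at pos, pointing down, tool y at heading (mod pi)"
    o=readout.get_obs(); R0=Ro.from_quat(o["tool_rot"])
    def tgt(h): y=np.array([np.cos(h),np.sin(h),0]); z=np.array([0,0,-1.]); return Ro.from_matrix(np.c_[np.cross(y,z),y,z])
    rv=min([(R0.inv()*tgt(h)).as_rotvec() for h in (head,head+np.pi)],key=np.linalg.norm)
    return np.r_[rv,R0.inv().apply(np.asarray(pos)-o["eef_pos"])].round(4).tolist()
def nestpose(a,lx,ly,z):
    p=place(np.r_[Q[:3],0],swing(np.array([[lx,ly,0]]),np.array([.019,.043]),a))[0]; p[2]=z; return p,Q[2]-a
```

Run:
```python
from h import *
for z in(.15,):
    p,h=nestpose(Q[4],-.060,-.034,z); print(p,h,row(p,h))
```

```text
[0.38608657 0.39133324 0.15      ] -0.7733621115737206 [-0.0018, -0.0004, -0.3937, 0.5088, -0.7075, 0.06]
```

The rows are not in the units I measure in: shifts go in shares of 75 cm and turns go in shares of 4 rad. I convert before sending: -0.707 m / 0.75 = -0.9427, 0.51 m / 0.75 = 0.68, -0.39 rad / 4 = -0.0975.

Request:
advance(segments=[0, 0, -0.0975, 0.68, -0.9427, 0, 0, 0, 0, -0.0975, 0.68, -0.9427, 0, 0, 0, 0, -0.0975, 0.68, -0.9427, 0, 0, 0, 0, -0.0975, 0.68, -0.9427, 0, 0, 0, 0, -0.0975, 0.68, -0.9427, 0, 0, 0, 0, -0.0975, 0.68, -0.9427, 0, 0, 0, 0, -0.0975, 0.68, -0.9427, 0, 0, 0, 0, -0.0975, 0.68, -0.9427, 0, 0, 0, 0, -0.0975, 0.68, -0.9427, 0, 0, 0, 0, -0.0975, 0.68, -0.9427, 0, 0])

```text
clock: 1.35
eef_pos: [0.3333, 0.1522, 0.2095]
tool_rot: [0.922, 0.387, 0.0, 0.0]
ft_force: [1.4, -1.1, 0.4]
grip_width: 0.0002
grasp_force: 0.0
```

Run:
```python
from h import *
p,h=nestpose(Q[4],-.060,-.034,.1); print(row(p,h))
```

```text
[0.0007, -0.0003, -0.0027, 0.2076, -0.13, 0.1095]
```

Scaled: 0.208 m / 0.75 = 0.2773, -0.13 m / 0.75 = -0.1733.

Request:
advance(segments=[0, 0, 0, 0.2773, -0.1733, 0.1333, 0, 0, 0, 0, 0.2773, -0.1733, 0.1333, 0, 0, 0, 0, 0.2773, -0.1733, 0.1333, 0, 0, 0, 0, 0.2773, -0.1733, 0.1333, 0, 0, 0, 0, 0.2773, -0.1733, 0.1333, 0, 0, 0, 0, 0.2773, -0.1733, 0.1333, 0])

```text
clock: 2.1
eef_pos: [0.3859, 0.3891, 0.1083]
tool_rot: [0.922, 0.387, -0.001, 0.001]
ft_force: [-0.2, -1.3, -1.2]
grip_width: 0.0003
grasp_force: 0.0
```

Run:
```python
from h import *
import cv2
p,h=nestpose(Q[4],-.060,-.034,.028); print(row(p,h))
a=imaging.camera("top")[165:285,245:405]; cv2.imwrite("pics/t1.png",cv2.cvtColor(cv2.resize(a,None,fx=4,fy=4,interpolation=cv2.INTER_CUBIC),cv2.COLOR_RGB2BGR))
```

```text
[0.0003, 0.003, -0.0025, 0.0019, -0.0014, 0.0803]
```

View pics/t1.png

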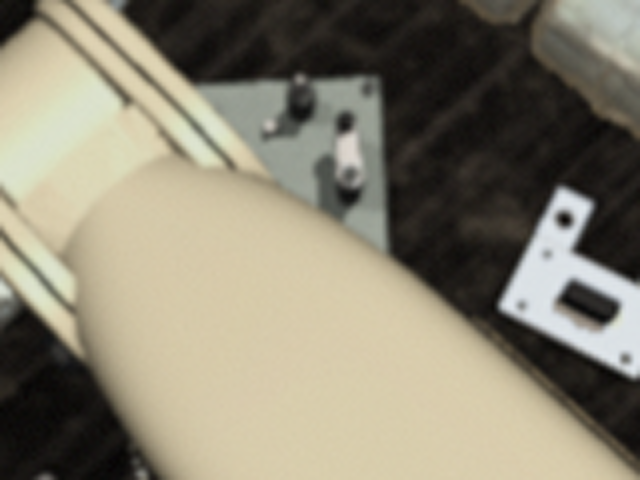

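Scaled: 0.08 m / 0.75 = 0.1067, 0.04 m / 0.75 = 0.0533.

Request:
advance(segments=[0, 0, 0, 0.0027, -0.0013, 0.0533, 0, 0, 0, 0, 0.0027, -0.0013, 0.1067, 0, 0, 0, 0, 0.0027, -0.0013, 0.1067, 0, 0, 0, 0, 0.0027, -0.0013, 0.1067, 0])

```text
clock: 2.65
eef_pos: [0.3884, 0.3915, 0.0317]
tool_rot: [0.923, 0.386, 0.001, -0.0]
ft_force: [-0.4, 0.0, 0.2]
grip_width: 0.0
grasp_force: 0.0
```

Run:
```python
from h import *
print(readout.get_obs()["ft_force"])
for a in (Q[4],.7,.55,.4,.25,.1,.0): print(a,row(*nestpose(a,-.0405,-.034,.028)))
```

```text
[-0.38252045  0.01644793  0.22854206]
0.855801677502337 [0.0001, -0.0026, -0.0049, -0.0017, 0.0179, 0.0037]
0.7 [0.0003, -0.0026, -0.1607, -0.0099, 0.0307, 0.0037]
0.55 [0.0005, -0.0026, -0.3107, -0.0159, 0.044, 0.0037]
0.4 [0.0007, -0.0025, -0.4607, -0.0198, 0.058, 0.0037]
0.25 [0.0009, -0.0025, -0.6107, -0.0216, 0.0725, 0.0037]
0.1 [0.0011, -0.0024, -0.7607, -0.0212, 0.0871, 0.0037]
0.0 [0.0012, -0.0024, -0.8607, -0.0197, 0.0967, 0.0037]
```

Scaled: 0.044 m / 0.75 = 0.0587, 0.037 m / 0.75 = 0.0493, -0.31 rad / 4 = -0.0775.

Request:
advance(segments=[0, 0, 0, -0.0027, 0.016, 0.0027, 0, 0, 0, 0, -0.0027, 0.024, 0.0027, 0, 0, 0, -0.02, -0.008, 0.032, 0.0027, 0, 0, 0, -0.04, -0.0133, 0.0413, 0.0027, 0, 0, 0, -0.0588, -0.0173, 0.0493, 0.0027, 0, 0, 0, -0.0775, -0.0213, 0.0587, 0.0027, 0])

```text
clock: 3.4
eef_pos: [0.4077, 0.3491, 0.0281]
tool_rot: [0.851, 0.525, 0.0, -0.0]
ft_force: [-0.7, 0.6, 1.4]
grip_width: -0.0001
grasp_force: 0.2
```

Run:
```python
from h import *
for a in (.4,.25,.1,.05,.0): print(a,row(*nestpose(a,-.0405,-.034,.028)))
```

```text
0.4 [-0.0005, -0.0007, -0.1471, -0.0075, 0.0128, 0.0001]
0.25 [-0.0004, -0.0008, -0.2971, -0.0136, 0.026, 0.0001]
0.1 [-0.0003, -0.0008, -0.4471, -0.0177, 0.04, 0.0001]
0.05 [-0.0003, -0.0008, -0.4971, -0.0186, 0.0448, 0.0001]
0.0 [-0.0003, -0.0008, -0.5471, -0.0193, 0.0496, 0.0001]
```

Scaled: 0.04 m / 0.75 = 0.0533, 0.033 m / 0.75 = 0.044, -0.447 rad / 4 = -0.1118.

Request:
advance(segments=[0, 0, -0.0188, -0.0053, 0.008, 0, 0, 0, 0, -0.0368, -0.01, 0.0171, 0, 0, 0, 0, -0.0555, -0.0143, 0.0257, 0, 0, 0, 0, -0.0743, -0.0181, 0.0347, 0, 0, 0, 0, -0.0925, -0.0211, 0.044, 0, 0, 0, 0, -0.1118, -0.0236, 0.0533, 0, 0])

```text
clock: 4.15
eef_pos: [0.4361, 0.3152, 0.0282]
tool_rot: [0.713, 0.701, 0.001, 0.0]
ft_force: [-0.1, 0.0, 0.9]
grip_width: -0.0003
grasp_force: 0.0
```

Run:
```python
from h import *
for a in (.05,.0): print(a,row(*nestpose(a,-.0405,-.034,.028)))
```

```text
0.05 [0.0009, -0.0006, -0.0504, -0.0028, 0.0034, 0.0002]
0.0 [0.0009, -0.0006, -0.1004, -0.0054, 0.0075, 0.0002]
```

Request:
advance(segments=[0, 0, -0.0125, -0.0013, 0.0067, 0, 0, 0, 0, -0.0125, -0.0013, 0.0067, 0, 0])

```text
clock: 4.4
eef_pos: [0.4412, 0.3142, 0.0281]
tool_rot: [0.697, 0.717, 0.001, 0.0]
ft_force: [-1.0, -0.2, 0.1]
grip_width: 0.0004
grasp_force: 0.0
```

Scaled: 0.004 m / 0.75 = 0.0053, 0.002 m / 0.75 = 0.0027, -0.05 rad / 4 = -0.0125.

Request:
advance(segments=[0, 0, -0.0125, -0.0013, 0.0027, 0, 0, 0, 0, -0.0125, -0.0013, 0.0053, 0, 0, 0, 0, -0.0125, -0.0013, 0.0053, 0, 0])

```text
clock: 4.78
eef_pos: [0.4444, 0.3136, 0.0277]
tool_rot: [0.679, 0.734, 0.0, 0.0]
ft_force: [-0.1, -1.0, 0.3]
grip_width: 0.0001
grasp_force: 0.0
```

Request:
advance(segments=[0, 0, 0, 0, 0.0027, 0, 0, 0, 0, 0, 0, 0.0027, 0, 0])

```text
clock: 5.03
eef_pos: [0.4464, 0.3138, 0.0276]
tool_rot: [0.678, 0.735, 0.0, 0.0]
ft_force: [-0.9, -0.1, -0.4]
grip_width: -0.0001
grasp_force: 0.0
```

Request:
advance(segments=[0, 0, 0, 0, 0.0027, 0, 0, 0, 0, 0, 0, 0.0027, 0, 0])

```text
clock: 5.28
eef_pos: [0.4484, 0.3139, 0.0275]
tool_rot: [0.678, 0.735, 0.0, 0.0]
ft_force: [0.2, -0.8, -0.9]
grip_width: 0.0001
grasp_force: 0.0
```

Run:
```python
from h import *
a=imaging.camera("side")[180:292,270:390]; cv2.imwrite("pics/s2.png",cv2.cvtColor(cv2.resize(a,None,fx=5,fy=5,interpolation=cv2.INTER_CUBIC),cv2.COLOR_RGB2BGR))
for t in(0,.1,.2): print(t,((proj("side",place(Q,swing(np.array([[-.027,-.048,.038],[-.027,.052,.038]]),np.array([.019,.043]),t)))-[270,180])*5).round())
```

```text
0 [[309. 179.]
 [317. 333.]]
0.1 [[330. 186.]
 [315. 340.]]
0.2 [[349. 195.]
 [311. 348.]]
```

View pics/s2.png

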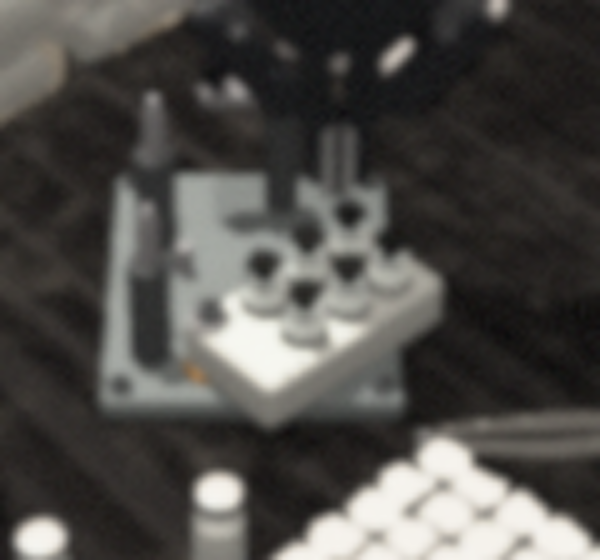

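The nest has not moved: its corner is still at about (443,280) in this crop. The finger, at (340,185), slipped past the corner because the fingertips are thinner than I assumed. I'll lift, go back and push further from the corner.

Scaled: -0.1 m / 0.75 = -0.1333, -0.06 m / 0.75 = -0.08.

Request:
advance(segments=[0, 0, 0, 0, -0.0027, -0.08, 0, 0, 0, 0, 0, -0.0027, -0.1333, 0, 0, 0, 0, 0, -0.0027, -0.1333, 0])

```text
clock: 5.7
eef_pos: [0.4487, 0.3155, 0.1316]
tool_rot: [0.678, 0.735, 0.004, 0.001]
ft_force: [0.6, 0.8, -0.7]
grip_width: 0.0003
grasp_force: 0.0
```

Run:
```python
from h import *
print(row(*nestpose(Q[4],-.050,-.022,.12)))
```

```text
[0.005, -0.0072, 0.8533, 0.0809, -0.0409, 0.0117]
```

Scaled: 0.103 m / 0.75 = 0.1373, 0.081 m / 0.75 = 0.108, 0.85 rad / 4 = 0.2125.

Request:
advance(segments=[0, 0, 0.2125, 0.108, -0.0547, 0, 0, 0, 0, 0.2125, 0.108, -0.0547, 0, 0, 0, 0, 0.2125, 0.108, -0.0547, 0, 0, 0, 0, 0.2125, 0.108, -0.0547, 0, 0, 0, 0, 0.2125, 0.108, -0.0547, 0, 0, 0, 0, 0.2125, 0.108, -0.0547, 0.08, 0, 0, 0, 0.2125, 0.108, -0.0547, 0.1373, 0, 0, 0, 0.2125, 0.108, -0.0547, 0.1373, 0])

```text
clock: 6.7
eef_pos: [0.3954, 0.3877, 0.02]
tool_rot: [0.921, 0.39, -0.005, 0.002]
ft_force: [-0.6, -0.5, 0.7]
grip_width: 0.0
grasp_force: 0.0
```

Run:
```python
from h import *
print(row(*nestpose(Q[4],-.035,-.022,.028)))
for a in (.856,.7,.55,.4): print(a,row(*nestpose(a,-.031,-.022,.028)))
```

```text
[-0.0003, 0.0109, 0.0033, 0.0079, 0.0158, -0.0081]
0.856 [-0.0003, 0.0109, 0.0035, 0.0079, 0.0198, -0.0081]
0.7 [-0.0011, 0.0108, -0.1525, 0.0009, 0.0305, -0.008]
0.55 [-0.0019, 0.0108, -0.3025, -0.0042, 0.0417, -0.008]
0.4 [-0.0027, 0.0106, -0.4525, -0.0076, 0.0535, -0.008]
```

Scaled: 0.016 m / 0.75 = 0.0213, 0.012 m / 0.75 = 0.016.

Request:
advance(segments=[0, 0, 0, 0.0107, 0, -0.0093, 0, 0, 0, 0, 0.0107, 0.016, -0.0093, 0, 0, 0, 0, 0.0107, 0.0213, -0.0093, 0])

```text
clock: 7.08
eef_pos: [0.4179, 0.3862, 0.0335]
tool_rot: [0.921, 0.389, 0.002, -0.001]
ft_force: [-0.2, -0.4, 0.2]
grip_width: 0.0
grasp_force: 0.0
```

Request:
advance(segments=[0, 0, 0, 0, 0.0053, 0, 0, 0, 0, 0, 0, 0.0053, 0, 0])

```text
clock: 7.32
eef_pos: [0.4191, 0.3826, 0.0318]
tool_rot: [0.921, 0.389, 0.0, -0.0]
ft_force: [-0.1, -0.2, 0.5]
grip_width: 0.0001
grasp_force: 0.0
```

Request:
advance(segments=[0, 0, 0, 0, 0.0053, 0, 0, 0, 0, 0, 0, 0.0053, 0, 0])

```text
clock: 7.58
eef_pos: [0.4212, 0.3802, 0.0314]
tool_rot: [0.921, 0.39, -0.001, -0.0]
ft_force: [-1.5, 0.7, 1.3]
grip_width: -0.0005
grasp_force: 1.3
```

Request:
advance(segments=[0, 0, 0, 0, 0.0053, 0, 0, 0, 0, 0, 0, 0.0053, 0, 0])

```text
clock: 7.82
eef_pos: [0.4228, 0.3766, 0.0309]
tool_rot: [0.921, 0.39, -0.002, -0.0]
ft_force: [-5.3, 0.5, 1.1]
grip_width: -0.0003
grasp_force: 2.6
```

Run:
```python
from h import *
p=readout.get_obs()["eef_pos"]; R=Ro.from_rotvec([0,0,Q[2]])
l=R.inv().apply(p-np.r_[Q[:2],0]); l=swing(l[None],np.array([.019,.043]),-Q[4])[0]; print("local",l)
for a in (.75,.65,.55,.4): print(a,row(*nestpose(a,-.031,-.022,.03)))
```

```text
local [-0.02343796 -0.01892641  0.03089569]
0.75 [-0.0018, 0.0036, -0.1019, -0.008, -0.0004, 0.0009]
0.65 [-0.002, 0.0035, -0.2019, -0.0119, 0.0067, 0.0009]
0.55 [-0.0022, 0.0034, -0.3019, -0.0152, 0.0143, 0.0009]
0.4 [-0.0024, 0.0032, -0.4519, -0.0185, 0.0261, 0.0009]
```

Scaled: 0.026 m / 0.75 = 0.0347, 0.02 m / 0.75 = 0.0267, -0.45 rad / 4 = -0.1125.

Request:
advance(segments=[0, 0, -0.03, -0.012, 0.0027, 0, 0, 0, 0, -0.05, -0.016, 0.0089, 0, 0, 0, 0, -0.075, -0.02, 0.0191, 0, 0, 0, 0, -0.0938, -0.0227, 0.0267, 0, 0, 0, 0, -0.1125, -0.0247, 0.0347, 0, 0])

```text
clock: 8.45
eef_pos: [0.431, 0.3464, 0.0318]
tool_rot: [0.81, 0.587, 0.001, -0.0]
ft_force: [0.1, 1.9, 1.1]
grip_width: -0.0001
grasp_force: 0.9
```

Run:
```python
from h import *
for a in (.3,.2,.1,0): print(a,row(*nestpose(a,-.031,-.022,.03)))
a=imaging.camera("side")[180:292,270:390]; cv2.imwrite("pics/s3.png",cv2.cvtColor(cv2.resize(a,None,fx=5,fy=5,interpolation=cv2.INTER_CUBIC),cv2.COLOR_RGB2BGR))
```

```text
0.3 [0.0008, -0.0012, -0.0997, -0.0066, 0.0048, 0.0018]
0.2 [0.0008, -0.0012, -0.1997, -0.0106, 0.012, 0.0018]
0.1 [0.0009, -0.0012, -0.2997, -0.0138, 0.0195, 0.0018]
0 [0.0009, -0.0011, -0.3997, -0.0163, 0.0274, 0.0018]
```

View pics/s3.png

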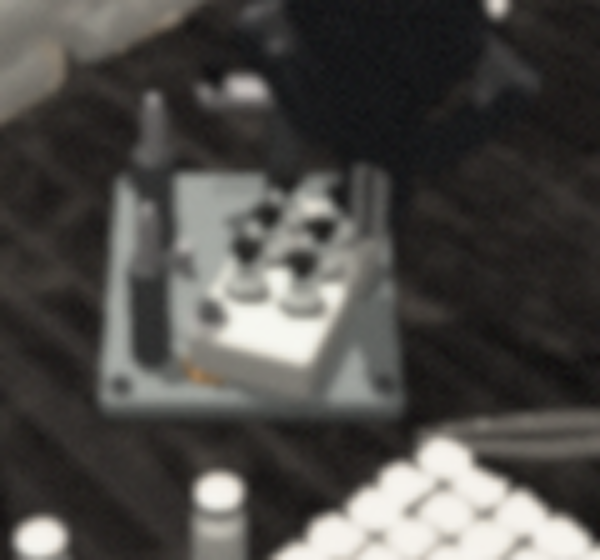

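The nest is turning: its near lower corner is now at about (310,390) and the finger at (368,200) is on its front face. I'll carry on.

Scaled: 0.0274 m / 0.75 = 0.0365, 0.0235 m / 0.75 = 0.0313, -0.4 rad / 4 = -0.1.

Request:
advance(segments=[0, 0, -0.025, -0.0088, 0.0064, 0, 0, 0, 0, -0.05, -0.0141, 0.016, 0, 0, 0, 0, -0.075, -0.0184, 0.026, 0, 0, 0, 0, -0.0875, -0.02, 0.0313, 0, 0, 0, 0, -0.1, -0.0217, 0.0365, 0, 0, 0, 0, -0.1, -0.0217, 0.0365, 0, 0])

```text
clock: 9.25
eef_pos: [0.451, 0.322, 0.0315]
tool_rot: [0.679, 0.734, -0.0, -0.0]
ft_force: [-2.0, 1.9, 1.8]
grip_width: -0.0002
grasp_force: 1.3
```

Request:
advance(segments=[0, 0, 0, 0, 0.004, 0, 0, 0, 0, 0, 0, 0.004, 0, 0])

```text
clock: 9.5
eef_pos: [0.4515, 0.322, 0.0306]
tool_rot: [0.678, 0.735, -0.002, -0.002]
ft_force: [-7.3, 1.7, 1.9]
grip_width: 0.0003
grasp_force: 3.4
```

Scaled: 0.003 m / 0.75 = 0.004.

Request:
advance(segments=[0, 0, 0, 0, 0.004, 0, 0, 0, 0, 0, 0, 0.004, 0, 0, 0, 0, 0, 0, 0.004, 0, 0])

```text
clock: 9.88
eef_pos: [0.4518, 0.3219, 0.0298]
tool_rot: [0.678, 0.735, -0.004, -0.003]
ft_force: [-11.3, 2.1, 1.2]
grip_width: -0.0003
grasp_force: 5.3
```

Request:
advance(segments=[0, 0, 0, 0, -0.0267, 0, 0, 0, 0, 0, 0, -0.04, -0.08, 0.05, 0, 0, 0, 0, -0.0533, -0.1333, 0.06])

```text
clock: 10.25
eef_pos: [0.4181, 0.3192, 0.1333]
tool_rot: [0.679, 0.734, 0.001, 0.001]
ft_force: [0.8, 0.2, 0.3]
grip_width: 0.0356
grasp_force: 0.0
```

Run:
```python
from h import *
# grasp: grip centre over plate origin; heading plate x
print(PL,row([PL[0],PL[1],.15],PL[2]))
a=imaging.camera("side")[180:292,270:390]; cv2.imwrite("pics/s4.png",cv2.cvtColor(cv2.resize(a,None,fx=5,fy=5,interpolation=cv2.INTER_CUBIC),cv2.COLOR_RGB2BGR))
```

```text
[ 0.40780215  0.13302755 -0.45006685 -0.00231239] [0.0027, -0.0001, 0.5287, -0.1848, -0.0248, -0.0166]
```

View pics/s4.png

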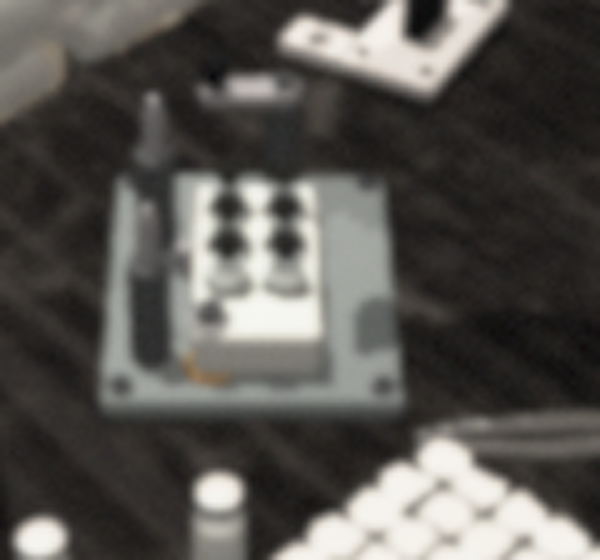

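The nest is home: its front edge is straight at column ~322, its edges are square to the base, and the stoppers are still proud. Next I'll fetch the plate.

Scaled: -0.185 m / 0.75 = -0.2467, 0.05 m / 0.75 = 0.0667, 0.529 rad / 4 = 0.1323.

Request:
advance(segments=[0, 0, 0.1323, -0.2467, -0.0333, 0, 0.06, 0, 0, 0.1323, -0.2467, -0.0333, 0, 0.06, 0, 0, 0.1323, -0.2467, -0.0333, 0, 0.06, 0, 0, 0.1323, -0.2467, -0.0333, 0.0267, 0.06, 0, 0, 0.1323, -0.2467, -0.0333, 0.0667, 0.06, 0, 0, 0.1323, -0.2467, -0.0333, 0.0667, 0.06])

```text
clock: 11.05
eef_pos: [0.4056, 0.1315, 0.0798]
tool_rot: [0.847, 0.531, -0.002, 0.0]
ft_force: [0.2, -0.0, 1.0]
grip_width: 0.0598
grasp_force: 0.0
```

Run:
```python
from h import *
print(row([PL[0],PL[1],.020],PL[2]))
```

```text
[-0.0024, 0.004, -0.0006, 0.0026, 0.0014, 0.0598]
```

Scaled: 0.058 m / 0.75 = 0.0773, 0.055 m / 0.75 = 0.0733.

Request:
advance(segments=[0, 0, 0, 0.0027, 0.0013, 0.04, 0.06, 0, 0, 0, 0.0027, 0.0013, 0.0733, 0.06, 0, 0, 0, 0.0027, 0.0013, 0.0773, 0.06, 0, 0, 0, 0.0027, 0.0013, 0.0773, 0.04])

```text
clock: 11.55
eef_pos: [0.4099, 0.1345, 0.0245]
tool_rot: [0.847, 0.532, 0.001, 0.0]
ft_force: [-0.3, -0.2, 0.1]
grip_width: 0.0429
grasp_force: 0.0
```

Run:
```python
from h import *
print(row([PL[0],PL[1],.020],PL[2]))
```

```text
[0.0012, -0.0006, 0.0012, -0.0022, -0.0012, 0.0045]
```

Scaled: -0.002 m / 0.75 = -0.0027, -0.001 m / 0.75 = -0.0013.

Request:
advance(segments=[0, 0, 0, -0.0027, -0.0013, 0.0027, 0.04, 0, 0, 0, -0.0027, -0.0013, 0.0027, 0.03, 0, 0, 0, -0.0027, -0.0013, 0.0027, 0.0, 0, 0, 0, -0.0027, -0.0013, 0.0027, 0.0, 0, 0, 0, -0.0027, -0.0013, 0.0027, 0.0])

```text
clock: 12.18
eef_pos: [0.4083, 0.1331, 0.0223]
tool_rot: [0.847, 0.532, 0.001, 0.0]
ft_force: [-0.6, 0.2, 5.2]
grip_width: 0.0
grasp_force: 2.9
```

Run:
```python
from h import *
print(row([PL[0],PL[1],.020],PL[2]))
```

```text
[0.0016, -0.0014, 0.0009, -0.0002, -0.0004, 0.0023]
```

Request:
advance(segments=[0, 0, 0, 0, 0, 0, 0.0, 0, 0, 0, 0, 0, 0, 0.0, 0, 0, 0, 0, 0, -0.0133, 0.0])

```text
clock: 12.55
eef_pos: [0.4063, 0.1325, 0.0312]
tool_rot: [0.847, 0.532, -0.001, -0.0]
ft_force: [-0.6, 0.5, -0.4]
grip_width: -0.0001
grasp_force: 0.0
```

The fingers closed on nothing, so I'll look.

Run:
```python
from h import *
g=np.array([[0,0,.044],[.007,.018,.044],[.007,-.018,.044],[-.007,-.018,.044],[-.007,.018,.044],[-.007,.018,.014],[-.007,-.018,.014]])
P=place(np.r_[PL[:3],0],g)
print(((proj("top",P)-[265,165])*5).round(),"\n",((proj("side",P)-[280,160])*5).round())
o=readout.get_obs()["eef_pos"]; print("tcp side px",proj("side",[o]))
a=imaging.camera("side")[130:230,290:420]; cv2.imwrite("pics/s5.png",cv2.cvtColor(cv2.resize(a,None,fx=6,fy=6,interpolation=cv2.INTER_CUBIC),cv2.COLOR_RGB2BGR))
print(((proj("side",[o])-[290,130])*6).round(),((proj("side",P)-[290,130])*6).round().tolist())
```

```text
[[638. 374.]
 [611. 345.]
 [677. 379.]
 [665. 404.]
 [599. 370.]
 [591. 378.]
 [656. 411.]] 
 [[375.  75.]
 [347.  87.]
 [378.  55.]
 [402.  62.]
 [372.  95.]
 [368. 145.]
 [398. 111.]]
tcp side px [[355.2404746 179.0916773]]
[[391. 295.]] [[390.0, 270.0], [356.0, 285.0], [394.0, 246.0], [423.0, 255.0], [386.0, 294.0], [382.0, 353.0], [418.0, 314.0]]
```

View pics/s5.png

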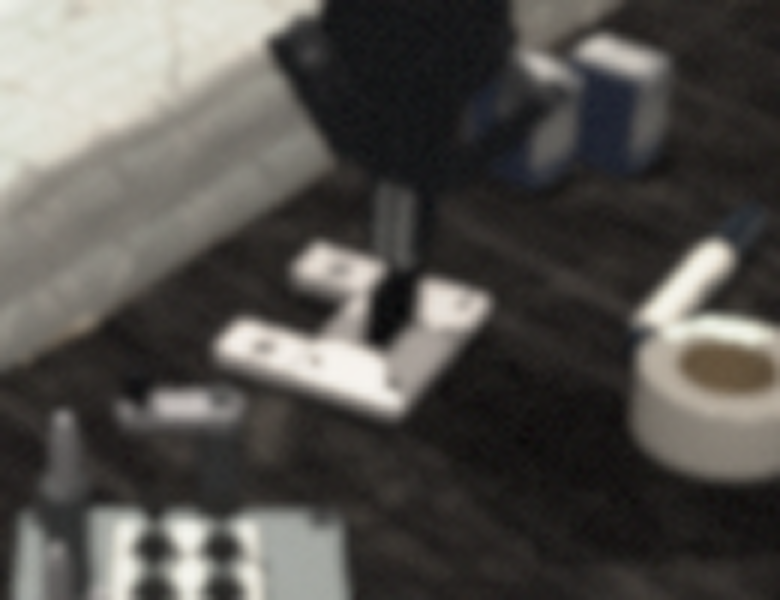

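Run:
```python
from h import *
o=readout.get_obs(); print(o["eef_pos"],o["grip_width"],o["joint_pos"].round(3))
for z in(.0275,.04,.05,.06): print(z,((proj("side",[[.4484,.3139,z]])-[270,180])*5).round(), ((proj("side",[[*o["eef_pos"][:2],z]])-[290,130])*6).round())
a=cv2.imread("pics/s5.png"); v=a[:,385:403].mean((1,2)); print([(y,int(v[y])) for y in range(180,370,6)])
b=cv2.imread("pics/s2.png"); v=b[:,335:345].mean((1,2)); print([(y,int(v[y])) for y in range(120,240,5)])
```

```text
[0.4073553  0.13288453 0.03263465] -0.00012227159490392077 [ 0.315  0.272 -0.463  0.836  0.     2.335]
0.0275 [[329. 221.]] [[388. 302.]]
0.04 [[330. 198.]] [[390. 278.]]
0.05 [[330. 181.]] [[392. 258.]]
0.06 [[331. 162.]] [[393. 237.]]
[(180, 33), (186, 48), (192, 60), (198, 65), (204, 68), (210, 69), (216, 70), (222, 72), (228, 74), (234, 75), (240, 74), (246, 73), (252, 74), (258, 73), (264, 69), (270, 57), (276, 38), (282, 23), (288, 16), (294, 15), (300, 16), (306, 13), (312, 14), (318, 17), (324, 21), (330, 34), (336, 57), (342, 85), (348, 113), (354, 141), (360, 160), (366, 167)]
[(120, 29), (125, 44), (130, 56), (135, 62), (140, 64), (145, 64), (150, 63), (155, 65), (160, 67), (165, 66), (170, 66), (175, 68), (180, 70), (185, 70), (190, 77), (195, 88), (200, 90), (205, 73), (210, 56), (215, 56), (220, 75), (225, 106), (230, 134), (235, 151)]
```

The rows are not in the units I measure in: shifts go in shares of 75 cm and turns go in shares of 4 rad. I convert before sending: 0.004 m / 0.75 = 0.0053.

Request:
advance(segments=[0, 0, 0, 0, 0, 0.0053, 0.0, 0, 0, 0, 0, 0, 0.0053, 0])

```text
clock: 12.85
eef_pos: [0.4065, 0.1326, 0.0269]
tool_rot: [0.847, 0.532, -0.001, -0.0]
ft_force: [0.5, 0.7, -0.1]
grip_width: 0.0004
grasp_force: 0.0
```

Request:
advance(segments=[0, 0, 0, 0, 0, 0.0053, 0.0, 0, 0, 0, 0, 0, 0.0053, 0])

```text
clock: 13.1
eef_pos: [0.4067, 0.1326, 0.0229]
tool_rot: [0.847, 0.532, -0.001, -0.0]
ft_force: [0.6, -0.7, -0.1]
grip_width: 0.0002
grasp_force: 0.0
```

Request:
advance(segments=[0, 0, 0, 0, 0, 0.0053, 0.0, 0, 0, 0, 0, 0, 0.0053, 0])

```text
clock: 13.35
eef_pos: [0.4073, 0.1328, 0.0221]
tool_rot: [0.847, 0.532, 0.0, 0.0]
ft_force: [-7.8, -2.8, 25.8]
grip_width: -0.0002
grasp_force: 13.6
```

Contact came at a reported z of 0.0225, which is the grip top at 0.044. The shut fingertips therefore sit about 20 mm higher than reported, so I'll reopen and go deeper.

Scaled: -0.03 m / 0.75 = -0.04, -0.015 m / 0.75 = -0.02.

Request:
advance(segments=[0, 0, 0, 0, 0, -0.02, 0.0, 0, 0, 0, 0, 0, -0.04, 0.03, 0, 0, 0, 0, 0, -0.04, 0.06, 0, 0, 0, 0, 0, -0.04, 0.06])

```text
clock: 13.85
eef_pos: [0.4069, 0.1327, 0.049]
tool_rot: [0.847, 0.532, -0.0, -0.0]
ft_force: [0.5, 0.2, -0.7]
grip_width: 0.0548
grasp_force: 0.0
```

Run:
```python
from h import *
print(row([PL[0],PL[1],.0],PL[2]))
```

```text
[-0.0004, 0.0004, 0.0011, 0.0007, 0.0007, 0.049]
```

Scaled: 0.044 m / 0.75 = 0.0587, 0.037 m / 0.75 = 0.0493.

Request:
advance(segments=[0, 0, 0, 0.0007, 0.0007, 0.0333, 0.06, 0, 0, 0, 0.0007, 0.0007, 0.0493, 0.06, 0, 0, 0, 0.0007, 0.0007, 0.0587, 0.06, 0, 0, 0, 0.0007, 0.0007, 0.0587, 0.06])

```text
clock: 14.35
eef_pos: [0.4074, 0.1328, 0.005]
tool_rot: [0.847, 0.532, -0.001, -0.0]
ft_force: [-1.0, 0.2, -0.4]
grip_width: 0.0597
grasp_force: 0.0
```

Request:
advance(segments=[0, 0, 0, 0, 0, 0, 0.03, 0, 0, 0, 0, 0, 0, 0.0, 0, 0, 0, 0, 0, 0, 0, 0, 0, 0, 0, 0, 0, 0, 0, 0, 0, 0, 0, 0, 0])

```text
clock: 14.98
eef_pos: [0.4083, 0.1333, 0.0061]
tool_rot: [0.847, 0.532, 0.001, -0.0]
ft_force: [-1.8, 0.9, 5.3]
grip_width: 0.0125
grasp_force: 59.8
```

Scaled: -0.125 m / 0.75 = -0.1667, -0.12 m / 0.75 = -0.16.

Request:
advance(segments=[0, 0, 0, 0, 0, -0.0133, 0, 0, 0, 0, 0, 0, -0.04, 0, 0, 0, 0, 0, 0, -0.0933, 0, 0, 0, 0, 0, 0, -0.16, 0, 0, 0, 0, 0, 0, -0.1667, 0, 0, 0, 0, 0, 0, -0.1667, 0])

```text
clock: 15.72
eef_pos: [0.4074, 0.1328, 0.1301]
tool_rot: [0.847, 0.532, -0.0, -0.0]
ft_force: [-0.8, 0.0, -4.8]
grip_width: 0.0124
grasp_force: 58.9
```

Run:
```python
from h import *
print(row([*Q[:2],.13],Q[2]))
im=imaging.camera("side"); cv2.imwrite("pics/s6.png",cv2.cvtColor(im,cv2.COLOR_RGB2BGR))
```

```text
[-0.0005, 0.0004, -0.5315, 0.2247, -0.0266, 0.0]
```

Scaled: 0.2247 m / 0.75 = 0.2996, 0.22 m / 0.75 = 0.2933, -0.53 rad / 4 = -0.1325.

Request:
advance(segments=[0, 0, -0.025, 0.0533, -0.0067, 0, 0, 0, 0, -0.0625, 0.12, -0.0133, 0, 0, 0, 0, -0.1, 0.2, -0.024, 0, 0, 0, 0, -0.1325, 0.2667, -0.0327, 0, 0, 0, 0, -0.1325, 0.2933, -0.0355, 0, 0, 0, 0, -0.1325, 0.2996, -0.0355, 0, 0, 0, 0, -0.1325, 0.2996, -0.0355, 0, 0])

```text
clock: 16.65
eef_pos: [0.4804, 0.3458, 0.1287]
tool_rot: [0.678, 0.735, -0.002, -0.0]
ft_force: [-0.4, -0.0, -3.4]
grip_width: 0.0124
grasp_force: 59.0
```

Run:
```python
from h import *
print(row([*Q[:2],.13],Q[2]))
a=imaging.camera("side")
b=imaging.camera("top")
c=lambda im,x,y,w,h,f:cv2.resize(im[y:y+h,x:x+w],None,fx=f,fy=f,interpolation=cv2.INTER_CUBIC)
A=c(a,280,140,100,120,5); B=c(b,240,150,60,120,5)
cv2.imwrite("pics/s7.png",cv2.cvtColor(np.hstack([A,B]),cv2.COLOR_RGB2BGR))
H=np.array([[.044,.036,.006],[.044,-.036,.006],[.044,.036,.014],[.044,-.036,.014],[.060,.048,.014],[-.026,.048,.014],[-.026,.048,.006]])
o=readout.get_obs()["eef_pos"]; q=np.r_[o[:2],Q[2],o[2]-.006]
print("plate pred",((proj("side",place(q,H))-[280,140])*5).round().tolist()); print("posts",((proj("side",place(Q,[[.044,.036,.092],[.044,-.036,.092]]))-[280,140])*5).round().tolist())
```

```text
[-0.0033, 0.0024, -0.0016, 0.001, 0.0007, -0.0013]
plate pred [[88.0, 321.0], [95.0, 217.0], [88.0, 304.0], [95.0, 201.0], [44.0, 323.0], [273.0, 324.0], [272.0, 341.0]]
posts [[90.0, 403.0], [96.0, 296.0]]
```

View pics/s7.png

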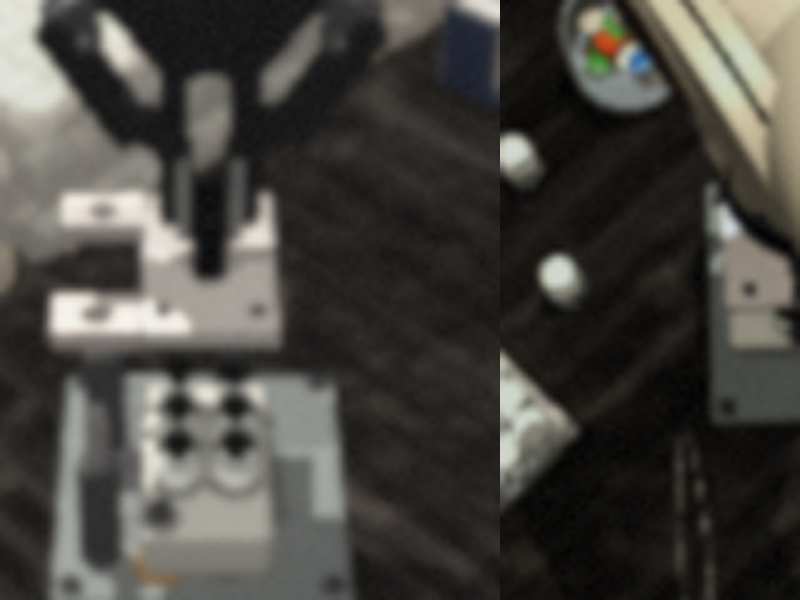

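The side half shows the plate level above the press, with its holes at (100,312) and (105,210) and the left post tip near (97,395). The plate looks about 1 px too far towards -x, so I'll measure that by code.

Run:
```python
from h import *
s0=cv2.cvtColor(cv2.imread("pics/side0.png"),cv2.COLOR_BGR2GRAY).astype(float)
s4=cv2.cvtColor(cv2.imread("pics/s4.png"),cv2.COLOR_BGR2GRAY).astype(float)
im=cv2.cvtColor(imaging.camera("side"),cv2.COLOR_RGB2GRAY).astype(float)
def hole(I,u,v,r=(4,2)):
    u0,v0=int(round(u)),int(round(v)); W=I[v0-r[1]:v0+r[1]+1,u0-r[0]:u0+r[0]+1]
    w=np.clip(np.percentile(W,75)-W,0,None); yy,xx=np.mgrid[v0-r[1]:v0+r[1]+1,u0-r[0]:u0+r[0]+1]
    return np.array([(w*xx).sum(),(w*yy).sum()])/w.sum()
H=np.array([[.044,.036,.014],[.044,-.036,.014]])
h0=[hole(s0,333.4,187.2),hole(s0,346.2,174.8)]; h0=[hole(s0,*h) for h in h0]
print("orig obs-pred",(np.array(h0)-proj("side",place(np.r_[PL[:3],0],H))).round(2).tolist())
o=readout.get_obs()["eef_pos"]; q=np.r_[o[:2],Q[2],o[2]-.006]
h1=[hole(im,299.8,202.2),hole(im,300.8,181.9)]; h1=[hole(im,*h) for h in h1]
print("now obs-pred",(np.array(h1)-proj("side",place(q,H))).round(2).tolist(),h1)
pt=proj("side",place(np.r_[Q[:3],0],[[.044,.036,.092],[.044,-.036,.092]])); print("post pred",pt.round(1))
for p in pt:
    for I in(s0,im): 
        u,v=int(p[0]),int(p[1]); print(u-6,v-4); print(I[v-4:v+8,u-6:u+10].astype(int))
```

```text
orig obs-pred [[0.67, 0.47], [-1.59, 3.23]]
now obs-pred [[2.15, 0.2], [1.05, 2.24]] [array([299.56782946, 200.87919897]), array([299.87924528, 182.27075472])]
post pred [[297.9 220. ]
 [299.2 198.7]]
291 216
[[ 39  54  88 104  92  72  59  49  47  49  48  48  55  85 125 150]
 [ 42  62  99 122 114  91  67  53  49  50  48  51  59  86 127 155]
 [ 43  65 107 137 139 116  83  57  49  52  49  49  58  88 127 154]
 [ 44  71 112 145 153 136  98  73  67  60  50  49  57  87 128 154]
 [ 48  75 115 149 158 141 113 102 100  83  60  49  58  88 127 154]
 [ 51  79 120 153 161 147 125 125 126 103  70  51  58  86 127 154]
 [ 51  84 124 154 162 149 129 125 126 104  74  55  55  83 124 152]
 [ 52  86 128 156 160 147 127 116 112  98  77  59  55  78 117 149]
 [ 52  89 132 154 161 149 124 109 100  95  76  58  54  73 111 144]
 [ 51  93 134 157 160 147 121 104  96  89  76  59  52  73 108 142]
 [ 57 101 141 159 160 145 120 101  94  85  74  59  53  72 111 146]
 [ 64 107 146 163 162 147 120 100  91  86  73  58  54  78 119 155]]
291 216
[[ 39  56  87 105  92  73  55  51  49  49  49  47  55  79 115 140]
 [ 42  62  
[... 1652 characters left out ...]
  39  39  38  37  48  72 113]
 [ 65  65  65  66  64  61  54  50  49  45  46  46  47  52  76 117]
 [137 137 135 136 131 120  98  87  85  86  86  86  87  87  98 128]
 [213 213 211 210 202 181 149 133 130 130 131 133 134 133 137 156]
 [238 237 235 231 223 201 169 153 151 153 159 168 177 178 178 193]
 [242 240 235 223 202 178 157 145 152 166 185 204 219 220 216 221]
 [241 238 227 199 164 144 134 135 151 183 214 228 235 235 231 230]
 [242 238 226 188 150 134 131 142 170 207 231 239 241 240 234 232]
 [241 240 233 212 180 168 166 179 206 228 239 241 241 239 233 231]
 [236 236 233 225 212 204 204 211 222 231 235 237 237 233 228 226]
 [213 213 213 207 202 200 200 202 206 210 214 212 213 210 205 206]]
```

Scaled: 0.03 m / 0.75 = 0.04, 0.024 m / 0.75 = 0.032.

Request:
advance(segments=[0, 0, 0, 0.0013, 0.0017, 0.016, 0, 0, 0, 0, 0.0013, 0.0017, 0.032, 0, 0, 0, 0, 0.0013, 0.0017, 0.04, 0, 0, 0, 0, 0.0013, 0.0017, 0.04, 0])

```text
clock: 17.3
eef_pos: [0.482, 0.3476, 0.0994]
tool_rot: [0.678, 0.735, -0.001, -0.0]
ft_force: [0.0, 0.0, -3.5]
grip_width: 0.0128
grasp_force: 59.0
```

Run:
```python
from h import *
print(row([.4815,.3466,.095],Q[2]), readout.get_obs()["ft_torque"])
```

```text
[-0.0019, 0.0011, -0.0015, -0.001, -0.0006, 0.0044] [-0.00581015  0.05703531  0.0424837 ]
```

Scaled: 0.008 m / 0.75 = 0.0107, -0.001 m / 0.75 = -0.0013.

Request:
advance(segments=[0, 0, 0, -0.0013, -0.0007, 0.0053, 0, 0, 0, 0, -0.0013, -0.0007, 0.008, 0, 0, 0, 0, -0.0013, -0.0007, 0.0107, 0])

```text
clock: 17.68
eef_pos: [0.4824, 0.3472, 0.0926]
tool_rot: [0.678, 0.735, 0.0, 0.0]
ft_force: [0.4, -0.2, -3.2]
grip_width: 0.0125
grasp_force: 59.0
```

Request:
advance(segments=[0, 0, 0, 0, 0, 0.004, 0, 0, 0, 0, 0, 0, 0.004, 0])

```text
clock: 17.92
eef_pos: [0.4821, 0.3469, 0.0892]
tool_rot: [0.678, 0.735, -0.0, -0.0]
ft_force: [0.3, 0.4, -4.1]
grip_width: 0.0125
grasp_force: 59.0
```

Request:
advance(segments=[0, 0, 0, 0, 0, 0.004, 0, 0, 0, 0, 0, 0, 0.004, 0])

```text
clock: 18.18
eef_pos: [0.4821, 0.3469, 0.0862]
tool_rot: [0.678, 0.735, -0.0, -0.0]
ft_force: [0.5, 1.0, -2.8]
grip_width: 0.0125
grasp_force: 59.0
```

```bash
python3 -c "
from h import *;print(readout.get_obs()['ft_torque'])"
```

```text
[0.00406176 0.07727924 0.02461206]
```

Scaled: 0.003 m / 0.75 = 0.004.

Request:
advance(segments=[0, 0, 0, 0, 0, 0.004, 0, 0, 0, 0, 0, 0, 0.004, 0])

```text
clock: 18.42
eef_pos: [0.4821, 0.3469, 0.0832]
tool_rot: [0.678, 0.735, -0.0, -0.0]
ft_force: [0.3, -0.6, -3.3]
grip_width: 0.0125
grasp_force: 59.0
```

Request:
advance(segments=[0, 0, 0, 0, 0, 0.004, 0, 0, 0, 0, 0, 0, 0.004, 0])

```text
clock: 18.68
eef_pos: [0.4821, 0.3469, 0.0802]
tool_rot: [0.678, 0.735, -0.0, -0.0]
ft_force: [-0.1, 0.4, -3.1]
grip_width: 0.0126
grasp_force: 59.0
```

Request:
advance(segments=[0, 0, 0, 0, 0, 0.004, 0, 0, 0, 0, 0, 0, 0.004, 0])

```text
clock: 18.92
eef_pos: [0.4821, 0.3469, 0.0772]
tool_rot: [0.678, 0.735, -0.0, -0.0]
ft_force: [-0.5, 0.1, -4.1]
grip_width: 0.0127
grasp_force: 59.0
```

Scaled: 0.007 m / 0.75 = 0.0093, 0.004 m / 0.75 = 0.0053.

Request:
advance(segments=[0, 0, 0, 0, 0, 0.0053, 0, 0, 0, 0, 0, 0, 0.0093, 0, 0, 0, 0, 0, 0, 0.0093, 0])

```text
clock: 19.3
eef_pos: [0.4821, 0.3468, 0.07]
tool_rot: [0.678, 0.735, -0.0, -0.0]
ft_force: [0.7, -0.5, -3.2]
grip_width: 0.0125
grasp_force: 59.0
```

Request:
advance(segments=[0, 0, 0, 0, 0, 0.0027, 0, 0, 0, 0, 0, 0, 0.0027, 0])

```text
clock: 19.55
eef_pos: [0.4822, 0.347, 0.0684]
tool_rot: [0.678, 0.735, -0.0, 0.0]
ft_force: [-0.0, 1.0, -3.6]
grip_width: 0.0124
grasp_force: 59.0
```

Request:
advance(segments=[0, 0, 0, 0, 0, 0.004, 0, 0, 0, 0, 0, 0, 0.004, 0])

```text
clock: 19.8
eef_pos: [0.4824, 0.3472, 0.0662]
tool_rot: [0.678, 0.735, 0.0, 0.0]
ft_force: [-2.0, -1.1, 3.1]
grip_width: 0.0124
grasp_force: 59.8
```

Request:
advance(segments=[0, 0, 0, 0, 0, 0.0027, 0, 0, 0, 0, 0, 0, 0.0027, 0])

```text
clock: 20.05
eef_pos: [0.4825, 0.3472, 0.0643]
tool_rot: [0.678, 0.735, 0.0, 0.0]
ft_force: [-2.7, -1.5, 5.3]
grip_width: 0.0124
grasp_force: 60.1
```

Scaled: 0.002 m / 0.75 = 0.0027.

Request:
advance(segments=[0, 0, 0, 0, 0, 0.0027, 0, 0, 0, 0, 0, 0, 0.0027, 0])

```text
clock: 20.3
eef_pos: [0.4824, 0.3472, 0.0631]
tool_rot: [0.678, 0.735, 0.001, 0.0]
ft_force: [-4.1, -2.5, 9.4]
grip_width: 0.0126
grasp_force: 60.6
```

Request:
advance(segments=[0, 0, 0, 0, 0, 0.0027, 0, 0, 0, 0, 0, 0, 0.0027, 0])

```text
clock: 20.55
eef_pos: [0.4824, 0.3472, 0.0631]
tool_rot: [0.678, 0.735, 0.001, 0.0]
ft_force: [-6.8, -5.2, 19.0]
grip_width: 0.0126
grasp_force: 62.0
```

Request:
advance(segments=[0, 0, 0, 0, 0, 0.0027, 0, 0, 0, 0, 0, 0, 0.0027, 0])

```text
clock: 20.8
eef_pos: [0.4825, 0.3472, 0.063]
tool_rot: [0.678, 0.735, 0.002, 0.0]
ft_force: [-9.7, -7.9, 28.3]
grip_width: 0.0124
grasp_force: 63.2
```

```bash
python3 -c "
from h import *;print(readout.get_obs()['ft_torque'])"
```

```text
[-1.57316145  2.1317062  -0.02597524]
```

Scaled: -0.1 m / 0.75 = -0.1333, -0.05 m / 0.75 = -0.0667.

Request:
advance(segments=[0, 0, 0, 0, 0, 0, 0, 0, 0, 0, 0, 0, -0.004, 0, 0, 0, 0, 0, 0, -0.0067, 0, 0, 0, 0, 0, 0, -0.0067, 0.03, 0, 0, 0, 0, 0, -0.0067, 0.04, 0, 0, 0, 0, 0, -0.0133, 0.04, 0, 0, 0, 0, 0, -0.0667, 0.04, 0, 0, 0, 0, 0, -0.12, 0.0, 0, 0, 0, 0, 0, -0.1333, 0.0, 0, 0, 0, 0, 0, -0.1333, 0])

```text
clock: 22.05
eef_pos: [0.4827, 0.3474, 0.1579]
tool_rot: [0.678, 0.735, 0.001, 0.0]
ft_force: [0.3, 0.4, -0.5]
grip_width: -0.0001
grasp_force: 0.0
```

Run:
```python
from h import *
im=cv2.cvtColor(imaging.camera("side"),cv2.COLOR_RGB2GRAY).astype(float)
H=np.array([[.044,.036,.014],[.044,-.036,.014]])
for z in(.057,.062): print(proj("side",place(np.r_[Q[:3],z],np.array([[.026,-.048,.014],[-.026,.048,.014],[-.026,.048,.006]]))))
print(im[214:236,318].astype(int),im[214:236,322].astype(int),im[214:236,326].astype(int))
print("knob",place(np.r_[Q[:3],0],swing(np.array([[-.012,-.034,.095]]),np.array([-.012,-.064]),Q[5])), "closed",place(np.r_[Q[:3],0],[[-.012,-.034,.095]]))
for k in(1.2,1.44,1.57,1.7): print(k,proj("side",place(np.r_[Q[:3],0],swing(np.array([[-.012,-.034,.095],[-.012,-.064,.0795]]),np.array([-.012,-.064]),k))).round(1).tolist())
print(im[188:206,284:340:2].astype(int))
```

```text
[[307.93028846 203.30651553]
 [333.35547172 232.24588833]
 [333.23501612 235.31142714]]
[[307.91189485 201.44892812]
 [333.43151828 230.31115863]
 [333.3101262  233.39976939]]
[ 62  62  60  61  62  63  71  95 133 162 168 164 161 161 161 161 160 159
 154 140 127 124] [ 54  45  42  38  38  39  43  63  99 137 156 162 162 162 163 161 163 162
 156 141 127 119] [236 235 231 223 214 208 200 182 167 163 163 162 161 161 157 158 160 161
 156 140 132 139]
knob [[0.50365448 0.28834413 0.095     ]] closed [[0.4718502  0.31195556 0.095     ]]
1.2 [[312.6, 192.9], [325.3, 195.9]]
1.44 [[311.8, 191.1], [325.3, 195.9]]
1.57 [[311.7, 190.1], [325.3, 195.9]]
1.7 [[311.8, 189.0], [325.3, 195.9]]
[[104 109 113 113 109 102  78  59  46  37  34  34  35  31  30  26  31  36
   35  36  36  39  38  32  32  40  38  33]
 [ 97 107 111 108  99  91  57  44  43  41  34  36  39  34  30  30  33  34
   38  37  33  36  36  37  35  39  42  37]
 [ 85 102 104  95  80  72  42  39
[... 1139 characters left out ...]
 38  35  33  36  37  52  50  67 112  65  29  31  38  66  79  79  86  92
   93  93  92  90  83  60  59  64  56  43]
 [ 39  36  35  32  38  45  49  68  97  69  35  32  36  50  61  67  66  65
   65  65  69  69  64  52  58  62  54  41]
 [ 43  39  36  33  46  62  68  77  91  73  54  52  50  52  56  60  57  45
   39  44  54  66  61  57  57  59  53  42]
 [ 43  37  36  36  92 132 132 107  90  88 112 116  98  96  96  98  90  45
   33  37  82 103 102  99  72  59  52  42]
 [ 42  41  33  42 144 208 207 149  89 112 174 181 158 157 152 160 138  60
   32  52 130 160 160 156  99  60  49  37]
 [ 39  36  34  50 173 235 232 168  92 125 204 213 196 191 177 200 173  72
   32  64 166 199 189 188 121  59  47  34]]
```

Add to h.py:
```python
def pr(x,y,z): return row(place(np.r_[Q[:3],0],[[x/1e3,y/1e3,z]])[0],Q[2])[3:]
```

Run:
```python
from h import *
print(pr(18,-88,.158))
```

```text
[-0.0879, 0.0172, -0.0013]
```

Scaled: 0.094 m / 0.75 = 0.1253, -0.088 m / 0.75 = -0.1173.

Request:
advance(segments=[0, 0, 0, -0.1173, 0.0227, 0, 0, 0, 0, 0, -0.1173, 0.0227, 0, 0, 0, 0, 0, -0.1173, 0.0227, 0.0533, 0, 0, 0, 0, -0.1173, 0.0227, 0.1067, 0, 0, 0, 0, -0.1173, 0.0227, 0.1253, 0, 0, 0, 0, -0.1173, 0.0227, 0.1253, 0])

```text
clock: 22.85
eef_pos: [0.505, 0.2602, 0.0618]
tool_rot: [0.678, 0.735, -0.002, -0.001]
ft_force: [-0.2, 0.7, -0.5]
grip_width: -0.0
grasp_force: 0.0
```

Run:
```python
from h import *
for p in[(18,-82),(18,-76),(18,-67),(20,-57.5),(15,-46),(9,-40),(1.5,-38)]: print(p,pr(*p,.0625))
```

```text
(18, -82) [0.0064, 0.0012, -0.0007]
(18, -76) [0.0124, 0.0012, -0.0007]
(18, -67) [0.0214, 0.0012, -0.0007]
(20, -57.5) [0.0309, 0.0032, -0.0007]
(15, -46) [0.0423, -0.0018, -0.0007]
(9, -40) [0.0483, -0.0078, -0.0007]
(1.5, -38) [0.0503, -0.0154, -0.0007]
```

Scaled: 0.0164 m / 0.75 = 0.0219, 0.0124 m / 0.75 = 0.0165.

Request:
advance(segments=[0, 0, 0, 0.0085, 0.0013, 0, 0, 0, 0, 0, 0.0165, 0.0013, 0, 0, 0, 0, 0, 0.0219, 0.0013, 0, 0])

```text
clock: 23.22
eef_pos: [0.5072, 0.2779, 0.0649]
tool_rot: [0.678, 0.735, 0.001, 0.001]
ft_force: [0.5, -2.1, 1.9]
grip_width: 0.0002
grasp_force: 1.0
```

Request:
advance(segments=[0, 0, 0, 0.0067, 0, 0, 0, 0, 0, 0, 0.0107, 0.0013, 0, 0])

```text
clock: 23.48
eef_pos: [0.5057, 0.2852, 0.0635]
tool_rot: [0.678, 0.735, -0.001, -0.0]
ft_force: [-0.6, -2.9, 0.4]
grip_width: -0.0003
grasp_force: 1.2
```

Request:
advance(segments=[0, 0, 0, 0.0053, 0, 0, 0, 0, 0, 0, 0.0093, 0.0013, 0, 0])

```text
clock: 23.72
eef_pos: [0.507, 0.2928, 0.0634]
tool_rot: [0.678, 0.735, 0.0, -0.0]
ft_force: [1.0, -1.0, 0.1]
grip_width: 0.0002
grasp_force: 1.0
```

Run:
```python
from h import *
im=cv2.cvtColor(imaging.camera("side"),cv2.COLOR_RGB2GRAY).astype(int)
for p in[(20,-57.5),(15,-46),(9,-40),(1.5,-38)]: print(p,pr(*p,.0625))
```

```text
(20, -57.5) [-0.0017, -0.0013, 0.0008]
(15, -46) [0.0098, -0.0063, 0.0008]
(9, -40) [0.0158, -0.0123, 0.0009]
(1.5, -38) [0.0178, -0.0198, 0.0009]
```

Scaled: 0.006 m / 0.75 = 0.008, -0.003 m / 0.75 = -0.004.

Request:
advance(segments=[0, 0, 0, 0.0027, -0.0013, 0, 0, 0, 0, 0, 0.008, -0.004, 0, 0])

```text
clock: 24.02
eef_pos: [0.5031, 0.2973, 0.0633]
tool_rot: [0.678, 0.735, -0.001, 0.0]
ft_force: [-0.0, -4.8, 0.4]
grip_width: -0.0001
grasp_force: 2.3
```

Request:
advance(segments=[0, 0, 0, 0.0053, -0.004, 0, 0, 0, 0, 0, 0.0093, -0.0067, 0, 0])

```text
clock: 24.28
eef_pos: [0.4974, 0.3042, 0.0634]
tool_rot: [0.678, 0.735, -0.0, 0.0]
ft_force: [1.1, -2.3, 0.8]
grip_width: 0.0
grasp_force: 1.1
```

Request:
advance(segments=[0, 0, 0, 0.0027, -0.0053, 0, 0, 0, 0, 0, 0.004, -0.012, 0, 0, 0, 0, 0, 0.004, -0.016, 0, 0])

```text
clock: 24.65
eef_pos: [0.4881, 0.308, 0.0645]
tool_rot: [0.678, 0.735, 0.003, 0.001]
ft_force: [9.1, -0.5, -1.9]
grip_width: 0.0001
grasp_force: 3.9
```

Run:
```python
from h import *
for p in[(9,-40),(1.5,-38)]: print(p,pr(*p,.0625))
```

```text
(9, -40) [-0.0007, 0.0051, 0.002]
(1.5, -38) [0.0013, -0.0024, 0.002]
```

Scaled: -0.001 m / 0.75 = -0.0013.

Request:
advance(segments=[0, 0, 0, 0, -0.0013, 0, 0, 0, 0, 0, 0, -0.0013, 0, 0])

```text
clock: 24.9
eef_pos: [0.4881, 0.3079, 0.0649]
tool_rot: [0.678, 0.735, 0.004, 0.002]
ft_force: [8.6, -0.2, -0.8]
grip_width: -0.0001
grasp_force: 3.5
```

Request:
advance(segments=[0, 0, 0, 0, -0.0027, 0, 0, 0, 0, 0, 0, -0.0027, 0, 0])

```text
clock: 25.15
eef_pos: [0.4854, 0.3081, 0.066]
tool_rot: [0.678, 0.735, 0.004, 0.001]
ft_force: [0.8, 0.7, 10.7]
grip_width: 0.0003
grasp_force: 17.9
```

Run:
```python
from h import *
im=cv2.cvtColor(imaging.camera("side"),cv2.COLOR_RGB2GRAY).astype(int)
print(pr(1.5,-38,.0625))
for k in(0,.15,.4): print(k,proj("side",place(np.r_[Q[:3],0],swing(np.array([[-.012,-.034,.095],[-.012,-.034,.08],[-.012,-.027,.0795]]),np.array([-.012,-.064]),k))).round(1).tolist())
```

```text
[0.0007, 0.0006, 0.004]
0 [[325.7, 198.2], [325.6, 203.9], [325.7, 206.0]]
0.15 [[323.6, 198.1], [323.5, 203.8], [323.0, 205.9]]
0.4 [[320.2, 197.5], [320.1, 203.2], [318.8, 205.2]]
```

Scaled: -0.1 m / 0.75 = -0.1333, -0.06 m / 0.75 = -0.08.

Request:
advance(segments=[0, 0, 0, 0, 0.0053, -0.04, 0, 0, 0, 0, 0, 0.0053, -0.08, 0, 0, 0, 0, 0, 0.04, -0.1333, 0, 0, 0, 0, 0, 0.08, -0.1333, 0, 0, 0, 0, 0, 0.08, -0.1333, 0])

```text
clock: 25.82
eef_pos: [0.5433, 0.3118, 0.1635]
tool_rot: [0.678, 0.735, 0.001, -0.0]
ft_force: [-1.3, -0.4, -0.8]
grip_width: -0.0001
grasp_force: 0.0
```

Run:
```python
from h import *
im=cv2.cvtColor(imaging.camera("side"),cv2.COLOR_RGB2GRAY).astype(int)
np.set_printoptions(linewidth=200)
print(np.arange(308,334)); print(im[188:216,308:334])
```

```text
[308 309 310 311 312 313 314 315 316 317 318 319 320 321 322 323 324 325 326 327 328 329 330 331 332 333]
[[ 28  26  25  27  24  22  25  27  30  31  31  30  33  30  32  31  32  33  36  33  33  31  32  28  27  31]
 [ 31  31  28  31  29  29  23  27  26  25  28  31  34  32  35  33  33  33  29  34  33  33  31  30  28  29]
 [ 33  33  32  31  28  31  30  25  26  25  29  29  32  35  36  34  32  30  33  32  33  30  34  33  34  32]
 [ 35  28  30  32  32  31  33  30  24  28  26  26  29  31  35  33  35  34  35  32  31  33  36  38  35  35]
 [ 34  31  31  31  32  32  32  28  33  30  31  26  28  29  34  35  37  37  37  34  35  36  38  39  42  40]
 [ 36  32  28  32  31  37  36  36  34  31  28  26  25  26  30  33  39  44  49  50  43  41  39  40  42  41]
 [ 35  35  33  30  29  33  34  35  36  33  33  29  31  28  31  44  55  65  73  71  64  56  45  41  43  44]
 [ 36  34  37  35  33  32  31  32  31  35  33  31  31  35  47  67  82  85  84  85  84  78  65 
[... 1453 characters left out ...]
  20  29  62 112 150 159 145 131 136 157 184 188 155  96]
 [162 170 171 167 167 170 174 166 140  92  44  25  20  29  69 125 179 199 184 164 167 183 201 199 163 101]
 [149 158 162 160 159 161 162 154 131  85  39  24  22  26  59 116 172 201 191 179 187 205 214 207 169 106]
 [142 156 159 159 160 160 158 153 129  83  39  26  19  23  45  93 146 177 176 174 183 195 201 195 165 106]
 [140 153 159 158 158 158 158 152 129  85  38  22  16  21  40  80 127 157 165 165 170 174 177 174 152 106]
 [138 155 160 161 158 160 158 151 129  84  38  23  11  18  38  78 123 152 162 164 165 164 164 161 145 113]
 [145 156 160 160 158 159 160 152 130  83  39  17  17  19  39  80 124 152 160 163 166 162 163 160 150 134]]
```

```bash
python3 -c "
from workcell import bot, imaging, readout
print(readout.get_obs()['ft_force']); print(bot.job_done())"
```

```text
[-0.10539368 -0.04883813  0.0917834 ]
the job is handed in; nothing more can be done
None
```

I handed the job in at about 26 s: the nest is home, the plate is pressed down to a hard stop with the stoppers in, the keeper is closed over it by the last camera reading, and the arm is clear; no verdict came back, and I did not re-measure the jar, finished vials or tweezers at the end.

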